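# Pass the flange blank through the go gauge

## Robot

A 6-joint arm with a two-finger parallel gripper is mounted at the origin on the work surface. World frame = base frame: x ahead of the robot, y to its left, z up, the work surface at z = 0. Lengths are in mm, angles in degrees, forces in N, time in s.
With the tool pointing down it reaches from about 350 to 850 mm from the base axis. Payload 8.1 kg.
Tool frame: the origin (TCP) lies midway between the tips of the shut fingers; the grasp point (between the pads) lies 19 mm behind it (r.pinch_z is the distance from the TCP to the grasp point, in mm); z points along the fingers, y is the line along which they close (so a half turn about z gives the same grasp; the last joint's range is limited). The gripper opens to 85 mm and grips with 20 to 120 N. Pads are 22 mm wide; open, the fingers measure 114 mm over their backs; the gripper's body (76 mm by 85 mm) begins 54 mm behind the grasp point. The pads swing forward as they close: fully open they stand 13 mm farther back than shut.
Start: joints at [-76.799, 7.471, 85.268, -0, 87.261, -4.893], TCP at [186.366, -570.327, 231.292] pointing down, gripper open.
Joint ranges: [-169.43, 169.43], [-51.17, 129.36], [1.28, 143.12], [-76.62, 256.62], [0, 156.53], [-152.29, 152.29]. Speed limits (degrees/s): [136.94, 136.94, 159.86, 180, 180, 180].

## Interface

Orientations are given as [roll, pitch, yaw] about the fixed x, y, z axes, in that order (R = Rz(yaw) Ry(pitch) Rx(roll)).
In Python, from bench import sensors, optics, job, r gives the robot as it stands.
- The arm moves only by the tool play_rows, never from a script. Its argument "motion" is a list that holds one entry, the list of rows, each a list of 6 numbers: the shift along the tool's x, y, z in cm, then the turn, a rotation vector about the tool's x, y, z in degrees. In form: [[[x, y, z, ax, ay, az], ...]]. A call has 1 to 5 rows; each row is the pose to reach, as a shift and turn from the pose commanded when the call began, along the tool's axes at that moment; what a row does not reach only later rows make up. A row lasts 1/10 s, in which the tool goes at most 50 mm and 8.59 degrees, less where a joint would pass 70% of its speed; a pose out of reach is approached as far as the arm can. A call with a gripper value outside its range is refused whole. "jaw" is the opening, from 0 (shut) to 1 (fully open), set as the call begins (left out, the last holds). The fingers move at their own pace and stop on an object; "squeeze" is the grip in N (left out, the last holds). Time passes only in rows, so rows that repeat a pose let the fingers close. It gives the time, the measured TCP pose, the force, the opening and the grip force at its end, in the units of the state.
- sensors.sense(): the state, without advancing time (a new reading comes with each control period).
- optics.snapshot(name): name is "scene" or "top" or "wrist"; returns a dict with "pixels" (400x640x3 uint8, red, green, blue), "mtx" (3x3 intrinsics, pixels), "k1" (the pictures are not rectified: a ray, as slopes to the right and down, at radius r is drawn at 1 + k1 r^2 times it, then the intrinsics apply), "R" (3x3) and "t" (3): a world point X has camera coordinates R X + t; the wrist camera has in their place "T_tool_cam" (4x4, takes a point from camera to tool coordinates, whose origin is the TCP and whose axes are the flange's). Camera axes: x right, y down, z forward; pixel columns grow to the right and rows downward; lengths in mm; the calibration is good to about 2 mm. A picture is of the moment at which its call begins: read the wrist's pose just before it. There is no depth.
- job.hand_in(): hands the job in; it is judged then, once.
The state is a dict: "time": time; "joint_pos": joint angles; "qd": joint speeds; "joint_efforts": joint torques, N m; "tool_pos": TCP position; "tcp_rot": TCP orientation; "ft_force": force on the tool from outside, world axes, zero at the start; "wrist_torque": the same for the moment, N m; "finger_gap": finger opening in mm; "grip_force": force on a finger pad.
Only numpy, scipy, OpenCV 4.12 (cv2) and the standard library are available. Lean on these libraries where they do the work, as an engineer would, in place of code of your own. Each camera call takes 0.05 s, during which the arm holds its last target. There are 200 camera calls.

## Task

Check the round aluminium flange blank in the go gauge: with the fingertips push it flat along the bench through the narrow gap between the two blue cheek blocks, then on until it lies wholly inside the green painted circle on the far side. Only push it: never pick it up or tip it, and leave everything else on the bench where it is.

Things in the scene. Friction and masses are not known exactly. Their poses are not given: they have to be found in the camera images.
- blank_center (a point): Centre (half-way up, 12 mm above the bench) of the flange blank: a loose flat solid aluminium disc, 90 mm diameter, 24 mm high, about 0.4 kg, with a dark painted centre and six dark dots on top (no real holes). It slides on the bench with ordinary dry friction and stops where the push stops.
- gauge: Fixed go gauge: two blue cheek blocks with rounded edges, 30 mm high, bolted to the bench. Origin on the bench in mid-gap. Its x axis crosses the gap: inner faces at x = -47 and +47 mm (94 mm gap), outer faces at -81 and +81. Its y axis runs through the gap: cheeks span y = -20 to +20 mm. Blank and green circle lie on opposite sides, at y = 160 to 190 mm (either sign), |x| up to 40 mm.
- spot: The green painted circle on the bench, 120 mm diameter, flat paint that nothing catches on. Origin at its centre on the bench, z up.
- bush: Loose flanged brass bush standing beside one cheek, 44 mm diameter, 32 mm high. Origin at the centre of its underside. Leave alone.
- nut: Loose steel hexagon nut beside the other cheek, 36 mm over the flats, 20 mm high. Origin at the centre of its underside. Leave alone.
- cup: Loose small black plastic cup, 56 mm diameter, 55 mm high, towards the back of the bench. Origin at the centre of its underside. Leave alone.
- wrench: Loose steel wrench lying on the left of the bench. Origin under its middle. Leave alone.
- hammer: Loose hammer lying on the right of the bench. Origin under its middle. Leave alone.
- driver: Loose screwdriver lying on the right of the bench, nearer the robot. Origin under its middle. Leave alone.
- blank: The same flange blank; origin at the centre of its underside, z up; its heading means nothing.
Things that resemble listed ones, but are neither listed nor needed, are in the scene too. Of the things like the blank, leave any that is brown or purple; of the rest the larger one is meant.

How it is judged:
By the outcome, as a careful person would: the job done as asked, in the order asked, and still so for the second after the job is handed in, with the robot touching nothing.
It also fails if it takes over 56 s, if anything falls off the work surface, if the arm or the gripper's body presses on something with over 40 N, if the wrist force passes 120 N, or if a joint passes its speed limit or range.

## Working session

There is one attempt and no reset: what is moved stays moved. The work goes in short steps, Python scripts to look and compute and a tool call to move; the robot and the scene stay as the last step left them, time stands still between calls to the robot, and variables do not carry over. Pictures are saved under pics/ and viewed, at most 11 in all, crops included, and the job is handed in when it is done.

Besides the shell and the picture viewer there is one more tool, called after "Emit:" as name(argument=value, ...) on one line, values as JSON. play_rows: Moves the arm, as the interface text tells. Its arguments: {"type":"object","properties":{"motion":{"type":"array","items":{"type":"array","items":{"type":"array","items":{"type":"number"}}}},"jaw":{"type":"number"},"squeeze":{"type":"number"}},"required":["motion"]}

```bash
mkdir -p pics; cat > h.py <<'E'
import numpy as np,cv2
from bench import sensors,optics,job,r
def snap(n,f):
    s=optics.snapshot(n); cv2.imwrite('pics/'+f,s['pixels'][:,:,::-1])
    np.savez(''+f+'.npz',**{k:np.array(v) for k,v in s.items()}); return s
def world(s,uv,z):
    K=np.array(s['mtx']);R=np.array(s['R']);t=np.array(s['t']);k=float(s['k1']);out=[]
    for (u,v) in uv:
        d=np.array([(u-K[0,2])/K[0,0],(v-K[1,2])/K[1,1]]);p=d.copy()
        for _ in range(30): p=d/(1+k*(p@p))
        ray=R.T@np.array([p[0],p[1],1]);c=-R.T@t
        out.append(c+ray*(z-c[2])/ray[2])
    return np.round(np.array(out),1)
E
python3 - <<'E'
from h import *
for n in('top','scene'):
    snap(n,n+'1.png')
s=sensors.sense();print(s['tool_pos'],s['tcp_rot'],s['time'])
E
```

```text
[ 186.24285393 -569.83920015  230.34184993] [-1.79904953e+02 -7.01510921e-03  1.80917136e+01] 0.1
```

View pics/top1.png

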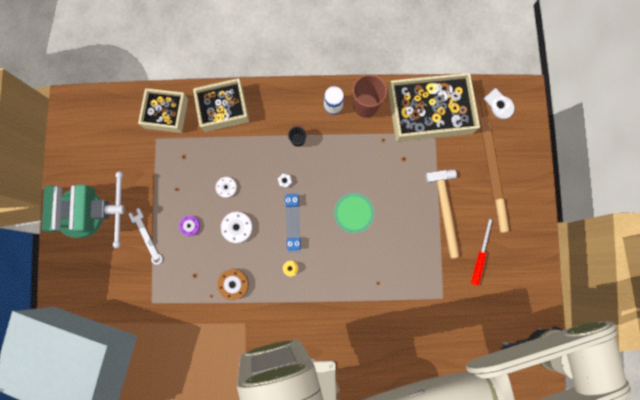

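View pics/scene1.png

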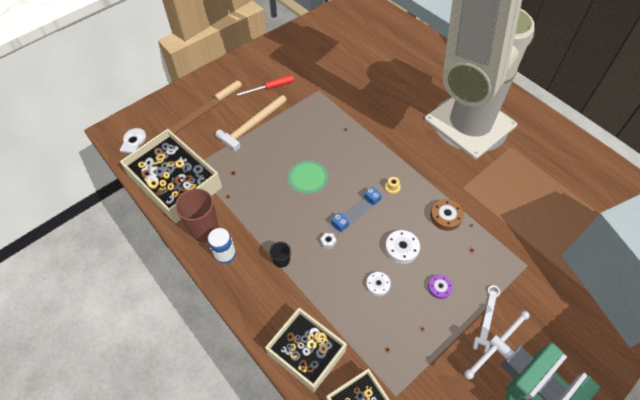

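Like the blank in the top view: silver at (236,227) (large), silver at (226,187) (small), purple at (189,226) and brown at (233,284). The large silver one at (236,227) fits, since brown and purple are excluded and it is the larger of the rest. I'll confirm it in a crop.

```bash
python3 - <<'E'
from h import *
im=cv2.imread('pics/top1.png')
c=im[165:305,170:390];cv2.imwrite('pics/crop1.png',cv2.resize(c,None,fx=3.6,fy=3.6,interpolation=cv2.INTER_CUBIC))
s=dict(np.load('top1.png.npz'))
hsv=cv2.cvtColor(im,cv2.COLOR_BGR2HSV)
def cent(m,b):
    x0,y0,x1,y1=b;mm=np.zeros_like(m);mm[y0:y1,x0:x1]=m[y0:y1,x0:x1]
    n,l,st,ce=cv2.connectedComponentsWithStats(mm);i=1+np.argmax(st[1:,4]);return st[i],ce[i]
g=cent(cv2.inRange(hsv,(45,80,80),(80,255,255)),(320,180,390,245));print('green',g,world(s,[g[1]],0))
for b in((275,185,310,212),(275,230,310,256)):
    g=cent(cv2.inRange(hsv,(95,120,60),(125,255,255)),b);print('cheek',g,world(s,[g[1]],26))
m=cv2.inRange(hsv,(0,0,150),(180,50,255))
for b in((212,205,260,250),(210,170,245,203)):
    x0,y0,x1,y1=b;q=np.argwhere(m[y0:y1,x0:x1])[:,::-1]+[x0,y0]
    (c,rad)=cv2.minEnclosingCircle(q.astype(np.float32));print('disc',c,rad,world(s,[c],24))
print(world(s,[(236,227),(291,268),(285,180),(297,136)],24))
E
```

```text
green (array([ 335,  194,   39,   38, 1178], dtype=int32), array([353.73429542, 212.524618  ])) [[ 536.7 -176.8    0. ]]
cheek (array([285, 195,  14,  11,  83], dtype=int32), array([291.55421687, 200.38554217])) [[573.    6.4  26. ]]
cheek (array([287, 238,  14,  12,  91], dtype=int32), array([293.47252747, 243.52747253])) [[446.4   2.2  26. ]]
disc (235.5, 227.0) 32.19093704223633 [[497.6 171.8  24. ]]
disc (227.0, 186.5) 21.708393096923828 [[618.4 197.7  24. ]]
[[497.6 170.3  24. ]
 [375.9  10.4  24. ]
 [634.5  25.3  24. ]
 [767.9 -11.7  24. ]]
```

View pics/crop1.png

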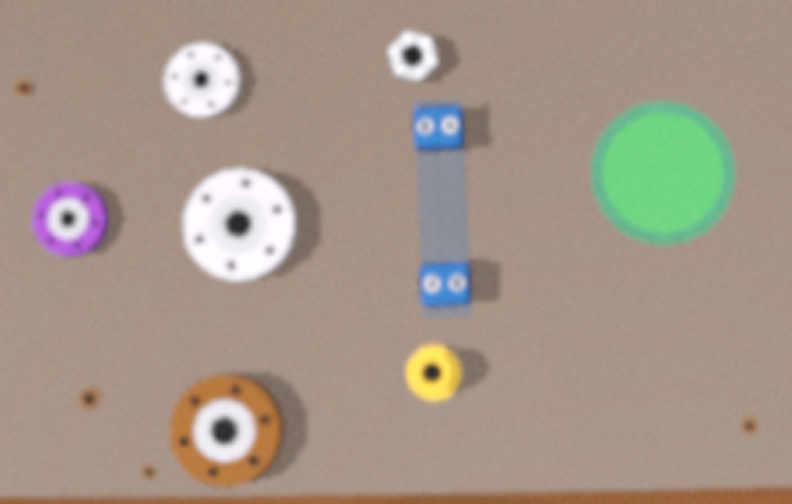

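The crop confirms it: the large silver blank with a dark centre and dots is at crop (238,224). The smaller twin is at (201,79), the cheeks at (438,127) and (445,285), and the green spot at (663,173). Next I move over the gauge for a wrist look.

Emit:
play_rows(motion=[[[2.5,-2.6,0,0,0,-4],[5,-5.3,0,0,0,-8],[8,-8.4,0,0,0,-13],[11,-11.5,0,0,0,-18],[13.5,-14,0,0,0,-22]]], jaw=0.6)

```text
time: 0.6
tool_pos: [271.7, -393.2, 230.7]
tcp_rot: [-179.9, -0.0, 40.3]
ft_force: [-0.0, 0.2, -0.9]
finger_gap: 51.1
grip_force: 0.0
```

Emit:
play_rows(motion=[[[4,-1.8,0,0,0,-4.4],[8,-3.6,0,0,0,-8.8],[12,-5.4,0,0,0,-13.2],[16,-7.2,0,0,0,-17.6],[20,-9,0,0,0,-22]]])

```text
time: 1.1
tool_pos: [366.4, -195.9, 231.0]
tcp_rot: [-180.0, -0.0, 62.3]
ft_force: [1.0, 0.1, 0.6]
finger_gap: 51.3
grip_force: 0.0
```

Emit:
play_rows(motion=[[[4,-0.1,-1,0,0,-4],[8,-0.3,-2,0,0,-8],[12,-0.4,-3,0,0,-12],[16,-0.5,-4,0,0,-16],[19,-0.7,-5,0,0,-20]]])

```text
time: 1.6
tool_pos: [449.4, -24.3, 281.4]
tcp_rot: [-180.0, -0.0, 82.3]
ft_force: [0.1, -1.0, 0.3]
finger_gap: 51.2
grip_force: 0.0
```

Emit:
play_rows(motion=[[[4,0,0,0,0,-4],[8,0,0,0,0,-8],[12,0.2,0,0,0,-9.8],[12.5,0.4,0,0,0,-9.8],[12.5,0.4,0,0,0,-9.8]]])

```text
time: 2.1
tool_pos: [469.9, 97.7, 280.7]
tcp_rot: [-179.9, 0.0, 92.0]
ft_force: [-0.4, -0.5, -0.7]
finger_gap: 51.2
grip_force: 0.0
```

```bash
python3 - <<'E'
from h import *
s=sensors.sense();print(s['tool_pos'],s['tcp_rot'])
w=snap('wrist','w1.png');np.savez('w1pose.npz',p=s['tool_pos'],a=s['tcp_rot']);print(w['T_tool_cam'])
E
```

```text
[469.93248722  97.7383286  280.74269855] [-1.79936856e+02  1.41012926e-02  9.20263244e+01]
[[-1.82554424e-04 -9.50397402e-01 -3.11038171e-01  7.85647969e+01]
 [ 9.99999730e-01  4.78202000e-05 -7.33037259e-04 -9.02752095e-02]
 [ 7.11550614e-04 -3.11038221e-01  9.50397137e-01 -1.42722161e+02]
 [ 0.00000000e+00  0.00000000e+00  0.00000000e+00  1.00000000e+00]]
```

View pics/w1.png

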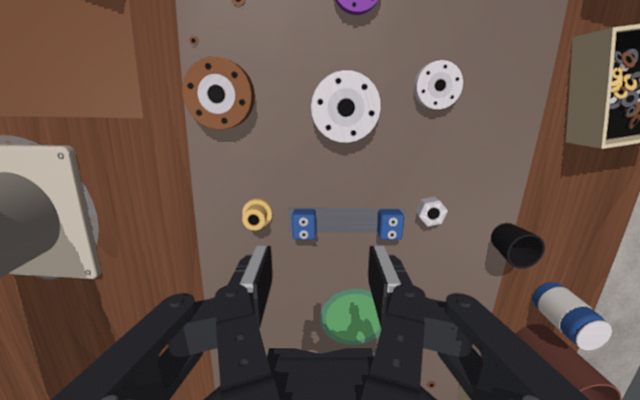

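Wrist view: blank at (346,106), small twin at (440,85), cheeks at (304,224) and (391,224), bush (257,215), nut (432,212), spot (352,316). I'll enlarge the gauge and blank.

```bash
python3 - <<'E'
import cv2
im=cv2.imread('pics/w1.png')
c=im[195:250,280:415];cv2.imwrite('pics/crop2.png',cv2.resize(c,None,fx=5.9,fy=5.9,interpolation=cv2.INTER_CUBIC))
E
```

```text
(no output)
```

View pics/crop2.png

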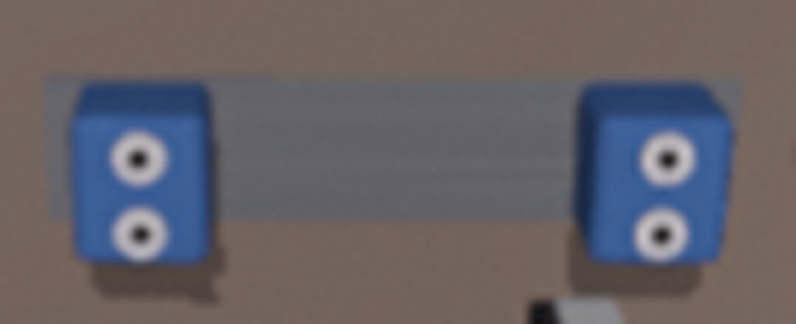

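Enlarged: washers at crop (138,159), (141,235), (668,159), (661,235), which give the gauge centre and axis.

```bash
cat >> h.py <<'E'
from scipy.spatial.transform import Rotation as Ro
def wcam(s,p,a):
    T=np.array(s['T_tool_cam']);Rt=Ro.from_euler('xyz',a,degrees=True).as_matrix()
    Rc=Rt@T[:3,:3];o=Rt@T[:3,3]+p
    d=dict(s);d['R']=Rc.T;d['t']=-Rc.T@o;return d
def disc(im,s,box,z,lo=(0,0,140),hi=(180,60,255),off=0):
    m=cv2.inRange(cv2.cvtColor(im,cv2.COLOR_BGR2HSV),lo,hi);x0,y0,x1,y1=box
    mm=np.zeros_like(m);mm[y0:y1,x0:x1]=m[y0:y1,x0:x1]
    c=max(cv2.findContours(mm,0,cv2.CHAIN_APPROX_NONE)[0],key=cv2.contourArea)
    w=world(s,cv2.convexHull(c)[:,0].astype(float),z)[:,:2]
    A=np.c_[2*w,np.ones(len(w))];x=np.linalg.lstsq(A,(w**2).sum(1),rcond=None)[0]
    return np.round(x[:2],1),round(float(np.sqrt(x[2]+x[:2]@x[:2])),1)
E
python3 - <<'E'
from h import *
q=np.load('w1pose.npz');s=wcam(dict(np.load('w1.png.npz')),q['p'],q['a'])
f=lambda L:[(280+(x+.5)/5.9-.5,195+(y+.5)/5.9-.5) for x,y in L]
w=world(s,f([(138,159),(141,235),(668,159),(661,235)]),31);print(w)
print('mid',w.mean(0),'xaxis',(w[2:].mean(0)-w[:2].mean(0)))
pl=world(s,f([(45,78),(742,78),(208,180),(600,180)]),0);print('plate far edge',pl[:2],'inner top',world(s,f([(208,180),(600,180)]),28))
im=cv2.imread('pics/w1.png')
print('blank',disc(im,s,(305,65,388,146),24))
print('green',disc(im,s,(310,285,400,350),0,(45,80,60),(85,255,255)))
t=dict(np.load('top1.png.npz'));it=cv2.imread('pics/top1.png')
print('top blank',disc(it,t,(212,205,260,250),24), 'green',disc(it,t,(320,180,390,245),0,(45,60,60),(85,255,255)))
E
```

```text
[[448.2  13.4  31. ]
 [449.3  -6.7  31. ]
 [576.5  18.   31. ]
 [577.1  -2.2  31. ]]
mid [512.775   5.625  31.   ] xaxis [128.05   4.55   0.  ]
plate far edge [[422.4  22.2   0. ]
 [601.7  28.6   0. ]] inner top [[465.3   7.3  28. ]
 [561.2  10.6  28. ]]
blank (array([499.7, 172. ]), 45.1)
green (array([ 536.4, -177.5]), 56.8)
top blank (array([498.4, 172.2]), 94.9) green (array([ 536.7, -176.7]), 58.6)
```

Emit:
play_rows(motion=[[[4,1,0,0,0,0],[8,2,0,0,0,0],[11.5,3,2,0,0,0],[13.3,3.2,5,0,0,0],[13.4,3.2,9,0,0,0]]])

```text
time: 2.65
tool_pos: [499.3, 232.7, 192.1]
tcp_rot: [179.8, -0.1, 91.9]
ft_force: [0.6, 0.1, -0.1]
finger_gap: 51.3
grip_force: 0.0
```

Emit:
play_rows(motion=[[[0,0,3,0,0,0],[0,0,6,0,0,0],[0,0,9,0,0,0],[0,0,11,0,0,0],[0,0,12,0,0,0]]])

```text
time: 3.15
tool_pos: [496.5, 229.5, 68.8]
tcp_rot: [-179.8, 0.1, 91.8]
ft_force: [-0.7, 0.3, 0.1]
finger_gap: 51.1
grip_force: 0.0
```

```bash
cat >> h.py <<'E'
def loc(p):
    d=np.array(p)[:2]-[512.8,5.6];a=np.radians(2.03);return np.round([d@[np.cos(a),np.sin(a)],d@[-np.sin(a),np.cos(a)]],1)
E
python3 - <<'E'
from h import *
s=sensors.sense();print(s['tool_pos'],s['tcp_rot'],loc(s['tool_pos']),s['ft_force'])
snap('wrist','w2.png')
E
```

```text
[496.51897397 229.46542455  68.79879547] [-1.79795045e+02  8.87030885e-02  9.17629117e+01] [ -8.3 224.3] [-0.71840467  0.29777023  0.07362817]
```

View pics/w2.png

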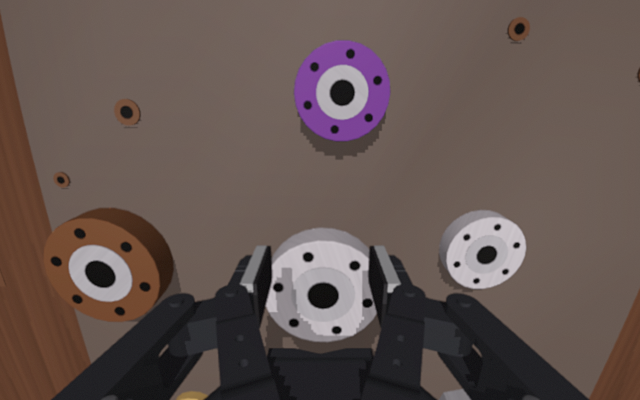

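The blank at (323,285) is centred between the fingers at (255,270) and (387,270), and the purple one at (342,90) is well clear. Now I descend behind the blank.

Emit:
play_rows(motion=[[[0.6,0,1,0,0,0],[0.6,0,3,0,0,0],[0.6,0,5,0,0,0],[0.6,0,6.1,0,0,0],[0.6,0,6.1,0,0,0]]])

```text
time: 3.7
tool_pos: [496.8, 237.5, 9.3]
tcp_rot: [-179.9, 0.0, 91.9]
ft_force: [0.0, 1.2, 0.5]
finger_gap: 51.3
grip_force: 0.0
```

Emit:
play_rows(motion=[[[-0.5,0,0,0,0,0],[-1,0,0,0,0,0],[-1.5,0,0,0,0,0],[-2,0,0,0,0,0],[-2.5,0,0,0,0,0]]])

```text
time: 4.2
tool_pos: [498.9, 212.7, 11.1]
tcp_rot: [179.9, -0.1, 91.9]
ft_force: [-0.1, 2.3, 2.0]
finger_gap: 50.9
grip_force: 1.3
```

```bash
python3 - <<'E'
from h import *
s=sensors.sense();print(s['tool_pos'],s['tcp_rot'],loc(s['tool_pos']),s['ft_force'])
t=snap('top','t2.png');it=cv2.imread('pics/t2.png');sc=snap('scene','s2.png')
im=cv2.imread('pics/s2.png')[180:300,310:470];cv2.imwrite('pics/s2c.png',cv2.resize(im,None,fx=4,fy=4,interpolation=cv2.INTER_CUBIC))
E
```

```text
[498.94295984 212.7311384   11.05993298] [ 1.79921663e+02 -5.25916428e-02  9.18797641e+01] [ -6.5 207.5] [-0.10639994  2.30444779  2.04310077]
```

View pics/s2c.png

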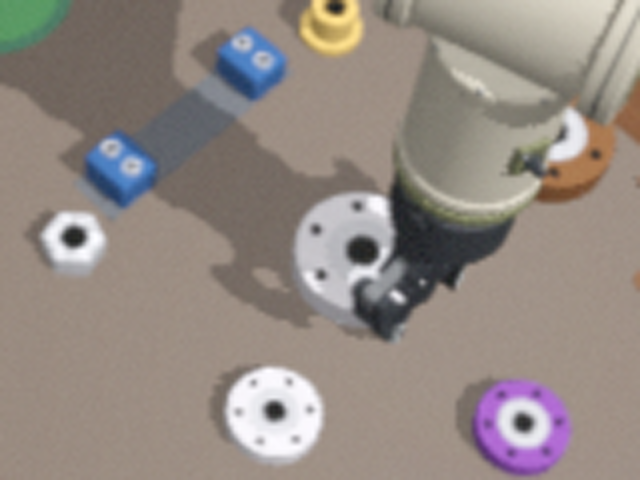

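Fingers are cradling the back of the blank. I'll back off, lower 4 mm, then push while aligning to the gap axis.

Emit:
play_rows(motion=[[[0.6,0,0,0,0,0],[0.6,0,0.4,0,0,0],[0,0,0.4,0,0,0],[-0.8,0.1,0.4,0,0,0],[-1.6,0.2,0.4,0,0,0]]])

```text
time: 4.8
tool_pos: [500.6, 196.2, 5.9]
tcp_rot: [-180.0, 0.0, 91.9]
ft_force: [-0.6, 1.4, -0.9]
finger_gap: 51.1
grip_force: 0.6
```

Emit:
play_rows(motion=[[[-0.8,0.1,0,0,0,0],[-1.6,0.2,0,0,0,0],[-2.4,0.3,0,0,0,0],[-3.2,0.4,0,0,0,0],[-4,0.5,0,0,0,0]]])

```text
time: 5.3
tool_pos: [507.3, 156.3, 6.3]
tcp_rot: [180.0, -0.0, 91.9]
ft_force: [0.0, 0.8, -0.6]
finger_gap: 51.4
grip_force: 0.7
```

```bash
python3 - <<'E'
from h import *
P=[];A=[]
s=sensors.sense();p,a=s['tool_pos'],s['tcp_rot'];print(p,a,loc(p),s['ft_force'])
w=snap('wrist','w3.png');s=sensors.sense();print(s['tool_pos'],s['tcp_rot'],loc(s['tool_pos']))
t=snap('top','t3.png')
a=cv2.imread('pics/w3.png');b=cv2.imread('pics/t3.png')[180:280,200:330]
b=cv2.resize(b,(520,400),interpolation=cv2.INTER_CUBIC);a=cv2.resize(a,(280,175))
o=np.zeros((400,800,3),np.uint8);o[:,:520]=b;o[:175,520:]=a;cv2.imwrite('pics/m3.png',o)
E
```

```text
[507.30897365 156.27649722   6.33818494] [ 1.79996724e+02 -2.12656229e-03  9.18828826e+01] [ -0.2 150.8] [ 0.03533733  0.75963459 -0.55489261]
[507.48236663 155.27447343   6.32643578] [1.79996384e+02 3.93863052e-02 9.18699446e+01] [ -0.  149.8]
```

View pics/m3.png

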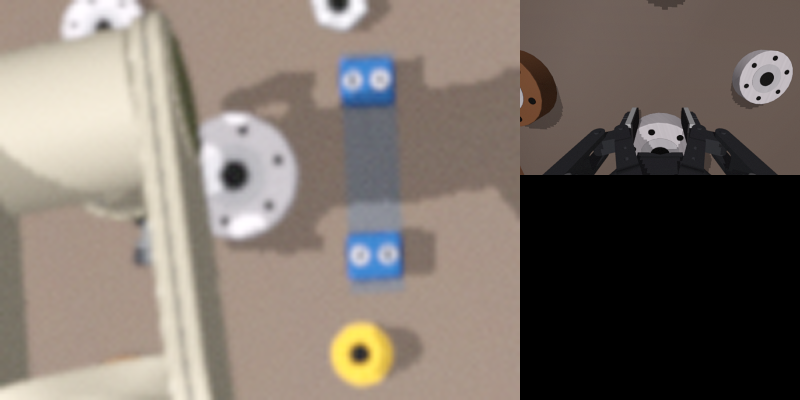

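The blank, centre at mosaic (235,175), lies flat in front of the gap; washers at (352,80), (380,79), (360,255), (388,254). I'll check the lateral offset in this same view.

```bash
python3 - <<'E'
from h import *
t=dict(np.load('t3.png.npz'))
f=lambda L:[(200+(x+.5)/4-.5,180+(y+.5)/4-.5) for x,y in L]
w=world(t,f([(352,80),(380,79),(360,255),(388,254)]),31)[:,:2];m=w.mean(0)
d=w[2:].mean(0)-w[:2].mean(0);d=-d/np.linalg.norm(d)
c=world(t,f([(235,175)]),24)[0,:2];y=np.array([-d[1],d[0]])
print(m,d,c,'local',(c-m)@d,(c-m)@y,loc(c))
E
```

```text
[510.95   5.15] [0.99940878 0.03438154] [507.2 104.5] local -0.33197718550153943 99.42019307539242 [-2.1 99. ]
```

Emit:
play_rows(motion=[[[-1,0,0,0,0,0],[-2,0,0,0,0,0],[-3,0,0,0,0,0],[-4,0,0,0,0,0],[-5,0,0,0,0,0]]])

```text
time: 5.9
tool_pos: [508.9, 106.2, 6.4]
tcp_rot: [180.0, -0.0, 91.9]
ft_force: [0.6, 2.5, 0.4]
finger_gap: 51.1
grip_force: 1.0
```

Emit:
play_rows(motion=[[[-0.6,0,0,0,0,0],[-1.2,0,0,0,0,0],[-1.8,0,0,0,0,0],[-2.4,0,0,0,0,0],[-3,0,0,0,0,0]]])

```text
time: 6.4
tool_pos: [509.9, 76.8, 6.4]
tcp_rot: [180.0, -0.0, 91.9]
ft_force: [0.1, 2.3, 2.1]
finger_gap: 51.3
grip_force: 1.1
```

```bash
python3 - <<'E'
from h import *
s=sensors.sense();p,a=s['tool_pos'],s['tcp_rot'];print(p,a,loc(p),s['ft_force'])
E
```

```text
[509.87430858  76.75480356   6.35259688] [ 1.79994591e+02 -4.67797232e-03  9.19054051e+01] [-0.4 71.2] [0.14294999 2.32841308 2.12803549]
```

Disc is now entering the gap (y≈21). I'll continue slowly, watching the force.

Emit:
play_rows(motion=[[[-0.6,0,0,0,0,0],[-1.2,0,0,0,0,0],[-1.8,0,0,0,0,0],[-2.4,0,0,0,0,0],[-3,0,0,0,0,0]]])

```text
time: 6.9
tool_pos: [510.8, 46.6, 6.3]
tcp_rot: [-180.0, -0.0, 91.9]
ft_force: [-0.2, 2.7, 1.7]
finger_gap: 51.0
grip_force: 1.2
```

Emit:
play_rows(motion=[[[-0.6,0,0,0,0,0],[-1.2,0,0,0,0,0],[-1.8,0,0,0,0,0],[-2.4,0,0,0,0,0],[-3,0,0,0,0,0]]])

```text
time: 7.4
tool_pos: [511.8, 16.6, 6.3]
tcp_rot: [-180.0, -0.0, 91.9]
ft_force: [-0.1, 2.6, 2.9]
finger_gap: 51.3
grip_force: 1.3
```

```bash
python3 - <<'E'
from h import *
s=sensors.sense();p,a=s['tool_pos'],s['tcp_rot'];print(p,a,loc(p),s['ft_force'])
snap('scene','s4.png')
im=cv2.imread('pics/s4.png')[140:270,270:440];cv2.imwrite('pics/s4c.png',cv2.resize(im,None,fx=4,fy=4,interpolation=cv2.INTER_CUBIC))
E
```

```text
[511.77549181  16.62550428   6.28640032] [-1.79997077e+02 -2.54012776e-03  9.18920896e+01] [-0.6 11.1] [-0.0925649   2.64304242  2.8752354 ]
```

View pics/s4c.png

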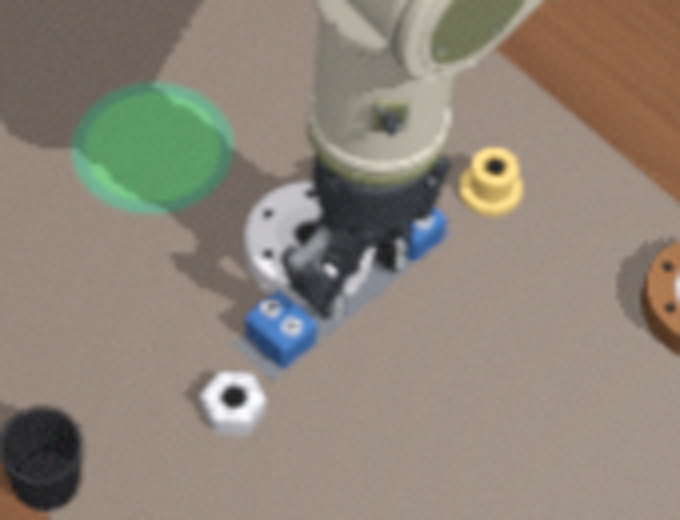

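The blank has passed between the cheeks and lies flat at crop (290,235). I continue straight until the fingers clear the cheeks, then go diagonally to the spot at crop (152,148).

Emit:
play_rows(motion=[[[-1,0,0,0,0,0],[-2.2,0,0,0,0,0],[-3.3,0,0,0,0,0],[-4.4,0,0,0,0,0],[-5.6,0,0,0,0,0]]])

```text
time: 7.95
tool_pos: [513.5, -40.0, 6.2]
tcp_rot: [-180.0, -0.0, 91.9]
ft_force: [0.3, 0.8, 0.8]
finger_gap: 51.2
grip_force: 0.9
```

Emit:
play_rows(motion=[[[-1,0.2,0,0,0,0],[-2,0.4,0,0,0,0],[-3,0.6,0,0,0,0],[-4,0.8,0,0,0,0],[-5,1,0,0,0,0]]])

```text
time: 8.45
tool_pos: [525.5, -89.3, 6.2]
tcp_rot: [-180.0, -0.0, 91.9]
ft_force: [-1.2, 1.4, -0.2]
finger_gap: 51.3
grip_force: 0.9
```

Emit:
play_rows(motion=[[[-1,0.2,0,0,0,0],[-2,0.4,0,0,0,0],[-3,0.7,0,0,0,0],[-3.6,0.8,0,0,0,0],[-3.8,0.8,0,0,0,0]]])

```text
time: 8.95
tool_pos: [534.8, -127.0, 6.3]
tcp_rot: [180.0, 0.0, 91.9]
ft_force: [-0.3, 1.6, 0.1]
finger_gap: 51.7
grip_force: 0.9
```

```bash
python3 - <<'E'
from h import *
s=sensors.sense();p,a=s['tool_pos'],s['tcp_rot'];print(p,a,loc(p),s['ft_force'])
snap('top','t5.png');snap('scene','s5.png')
a=cv2.imread('pics/s5.png')[130:230,250:350];a=cv2.resize(a,(400,400),interpolation=cv2.INTER_CUBIC)
b=cv2.imread('pics/t5.png')[165:265,300:400];b=cv2.resize(b,(400,400),interpolation=cv2.INTER_CUBIC)
cv2.imwrite('pics/m5.png',np.hstack([a,b]))
E
```

```text
[ 534.81591791 -127.01870025    6.31135649] [1.79985290e+02 9.16362419e-03 9.18592823e+01] [  17.3 -133.3] [-0.30586584  1.62528919  0.09392461]
```

View pics/m5.png

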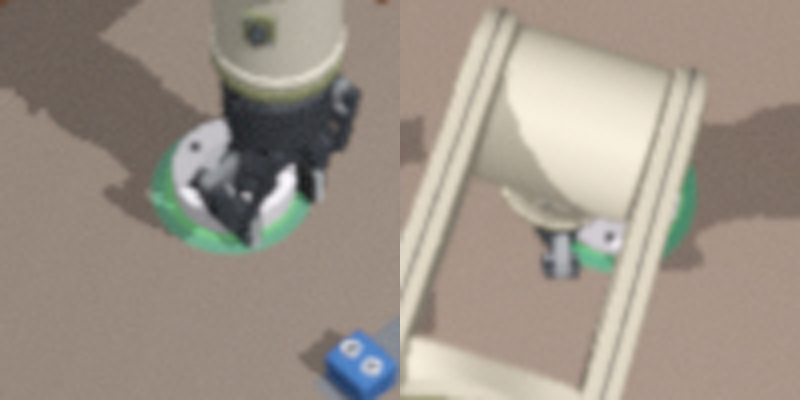

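The blank sits on the green circle, with green visible round the rim. I back off, lift and check.

Emit:
play_rows(motion=[[[0.5,0,0,0,0,0],[1.5,0,0,0,0,0],[3,0,0,0,0,0],[3.5,0,-2,0,0,0],[3.5,0,-6,0,0,0]]])

```text
time: 9.55
tool_pos: [529.9, -88.1, 63.1]
tcp_rot: [-179.6, -0.2, 92.0]
ft_force: [0.9, -0.4, 0.4]
finger_gap: 51.2
grip_force: 0.0
```

Emit:
play_rows(motion=[[[3,0,-4,0,0,0],[6,0,-8,0,0,0],[9,0,-11,0,0,0],[12,0,-14,0,0,0],[15,0,-17,0,0,0]]])

```text
time: 10.05
tool_pos: [527.6, 61.3, 237.7]
tcp_rot: [180.0, -0.0, 92.0]
ft_force: [0.5, 0.9, 0.7]
finger_gap: 51.3
grip_force: 0.0
```

Emit:
play_rows(motion=[[[4,0,0,0,0,0],[8,0,0,0,0,0],[12,0,0,0,0,0],[14,0,0,0,0,0],[14,0,0,0,0,0]]])

```text
time: 10.55
tool_pos: [522.4, 202.5, 236.1]
tcp_rot: [-180.0, -0.0, 92.2]
ft_force: [0.0, 0.5, -0.4]
finger_gap: 51.5
grip_force: 0.0
```

```bash
python3 - <<'E'
from h import *
s=sensors.sense();print(s['time'],s['tool_pos'],s['ft_force'])
t=snap('top','t6.png');it=cv2.imread('pics/t6.png')
print('disc',disc(it,t,(325,185,385,245),24))
cv2.imwrite('pics/t6c.png',cv2.resize(it[120:300,210:400],None,fx=3.1,fy=3.1,interpolation=cv2.INTER_CUBIC))
E
```

```text
10.55 [522.35398799 202.50535697 236.07233921] [ 0.03894846  0.52808327 -0.3692073 ]
disc (array([ 454.8, -173.5]), 87.6)
```

View pics/t6c.png

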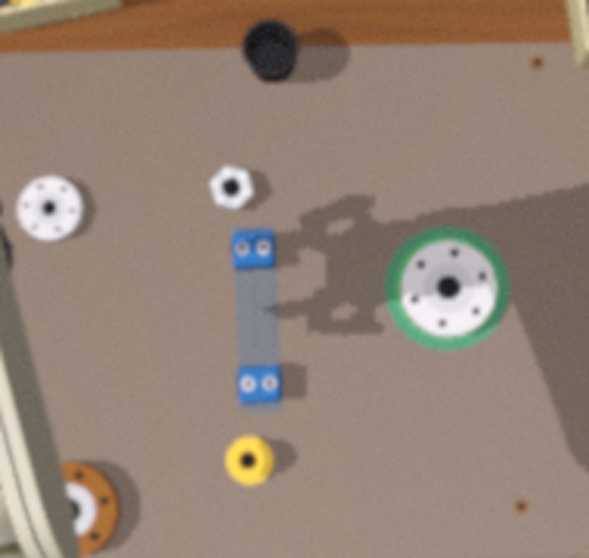

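The blank at crop (448,287) lies wholly inside the green ring, about concentric with it. Bush, nut and cup have not moved, so I hand in.

```bash
python3 -c "
from bench import job
print(job.hand_in())"
```

```text
the job is handed in; nothing more can be done
None
```

The blank was pushed flat through the gauge gap and lies wholly inside the green circle; no other object was seen to move, and the job is handed in at about 11 s.

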